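# Move the hanging candle carrier to the other hook stand

### The arm

A 6-joint arm with a two-finger parallel gripper is mounted at the origin on the work surface. World frame = base frame: x ahead of the robot, y to its left, z up, the work surface at z = 0. Lengths are in m, angles in rad, forces in N, time in s.
With the tool pointing down it reaches from about 0.4 to 0.825 m from the base axis. Payload 7 kg.
Tool frame: the origin (TCP) lies on the centre line of the jaws, within the pads' length; the fingertips stand 22 mm ahead of it and the grasp point (between the pads) lies 3 mm ahead of it; z points along the fingers, y is the line along which they close (so a half turn about z gives the same grasp; the last joint's range is limited). The gripper opens to 88 mm and grips with 3 to 60 N. Pads are 19 mm wide; open, the fingers measure 130 mm over their backs; the gripper's body (78 mm by 193 mm) begins 47 mm behind the grasp point.
Start: joints at [-0.921, 0.359, 0.012, 0, -1.224, -0.288], TCP at [0.239, -0.631, 0.249] pointing down, gripper open.
Joint ranges: [-3.07, 3.07], [-1.43, 2.12], [-1.02, 1.25], [-3.03, 1.67], [-3.05, -0], [-3.03, 3.03]. Speed limits (rad/s): [2.39, 2.39, 3.01, 3.14, 3.14, 3.14].

### API

Orientations are given as [roll, pitch, yaw] about the fixed x, y, z axes, in that order (R = Rz(yaw) Ry(pitch) Rx(roll)).
In Python, from station import monitor, viewer, order gives the robot as it stands. The module is installed in compiled form; this text tells all that it offers.
- The arm moves only by the tool servo_tool, never from a script. Its argument "targets" is a list of rows, each an object with "angular": the turn, a rotation vector about the tool's x, y, z in degrees, a list of three; "xyz": the shift along the tool's x, y, z in cm, a list of three; "claw": the finger opening in cm, from 0 to 8.76. A call has 1 to 20 rows; each row shifts and turns the commanded pose from where the row before left it, along the tool's axes as they then stand; what a row does not reach is not made up. A row lasts 1/10 s, in which the tool goes at most 50 mm and 8.59 degrees, less where a joint would pass 70% of its speed; a pose out of reach is approached as far as the arm can. A call is refused whole if a number of a shift passes 5 or a number of a turn 8.59, either way. A call with a gripper value outside its range is refused whole. The fingers move at their own pace and stop on an object; "force" is the grip in N (left out, the last holds). Time passes only in rows, so rows that do not move let the fingers close. It gives the time, the measured TCP pose, the force, the opening and the grip force at its end, in the units of the state.
- monitor.get_state(): the state, without advancing time (a new reading comes with each control period).
- viewer.grab_frame(name): name is "side" or "top"; returns a dict with "color" (480x640x3 uint8, blue, green, red), "fovy" (degrees; the focal length in pixels is half the picture's height over the tangent of half this angle, whatever the lens; pixels are square), "cx", "cy" (the principal point, pixels), "R" (3x3) and "t" (3): a world point X has camera coordinates R X + t. Camera axes: x right, y down, z forward; pixel columns grow to the right and rows downward; lengths in m; the calibration is good to about 2 mm. A picture is of the moment at which its call begins. There is no depth.
- order.job_done(): hands the job in; it is judged then, once.
The state is a dict: "t": time; "q": joint angles; "qd": joint speeds; "joint_efforts": joint torques, N m; "eef_pos": TCP position; "ee_rot": TCP orientation; "force": force on the tool from outside, world axes, zero at the start; "moment": the same for the moment, N m; "width": finger opening in m; "gripper_force": force on a finger pad.
Only numpy, scipy, OpenCV 4.12 (cv2) and the standard library are available. Lean on these libraries where they do the work, as an engineer would, in place of code of your own. Each camera call takes 0.05 s, during which the arm holds its last target. There are 200 camera calls.

### The job

On the hall table a small iron candle carrier with a glass cup in it hangs by its crossbar from the two hook arms of one stand. Keeping it level and off the table, move it across to the empty stand: rest the crossbar gently on the two arms, slide it back along them until it meets the shoulders and drops home into both seats, and let the hooks take its weight before you let go. The cup must stay standing in the carrier, nothing may be forced, and the picture frame, dish and jar stay where they are.

Things in the scene. Friction and masses are not known exactly. Their poses are not given: they have to be found in the camera images.
- handle (a point): Middle of the carrier's crossbar, a square iron bar 8 mm thick and high along y, with 16 mm balls 73 mm either side of the middle; also the centre of its wooden grip, 14 mm thick along x, 54 mm long along y, 18 mm high along z (up). Grip the wood from above, fingers closing along x. Hung in both seats, the bar lies flat and the carrier is level.
- carrier: The black iron candle carrier, 0.35 to 0.65 kg with its cup; origin and axes as handle. Below the bar, two flat straps (10 mm in x, 4 mm in y) at y = +35 and -35 mm go down to a square tray 76 mm wide, its rim 88 mm and its underside 108 mm below the bar's axis. It slides in under the hook arms with its bar above them.
- cup_centre (a point): Centre of the clear glass candle cup (58 mm high, 58 mm across the top, z up) that stands loose on the tray of the carrier; its top is 46 mm below the crossbar's axis.
- cup: The same glass cup; its origin is the centre of its foot.
- from_mark (a point): The same point on the stand where the carrier hangs at first, same axes. That stand is alike, its lands level with the mark, its seats 30 mm before it. Each arm, from its open end: an upturned tip 15 mm high (82 to 72 mm before the seat's centre), a flat land 65 mm long, a seat notch 13 mm long, 7 mm deep (the bar's axis rests 3 mm below the land), a shoulder 17 mm high.
- stand_from: The black iron stand on which the carrier hangs at the start, fixed; origin, axes and build as stand_to.
- to_mark (a point): On the empty stand: point midway between its two hook arms, 215 mm above the table, 90 mm before the post's axis. x runs level from the arms' open ends, which face the robot, to the post; z up. The fork was clamped by hand and is not measured, so feel for it: the seats lie somewhere 10 to 50 mm before this point (in -x), the lands' tops within 2.5 mm of its height, both arms alike.
- stand_to: The empty black iron stand, fixed; origin on the table 120 mm before the post's axis, axes as to_mark. Foot 12 mm high; the post, rising 35 mm above the lands, clamps a rigid sliding fork: two arms along x, 8 mm wide, at y = +52 and -52 mm, joined 75 mm behind the seats.
- frame_centre (a point): Centre of the standing silver picture frame, 90 mm wide, 120 mm high (loose; leave alone).
- dish_centre (a point): Centre of the white round dish, 110 mm across, 35 mm high (loose; leave alone).
- jar_centre (a point): Centre of the amber glass jar, 64 mm across, 75 mm high (loose; leave alone).
Things that resemble listed ones, but are neither listed nor needed, are in the scene too. Leave any blue or orange look-alike of the carrier alone.

How it is judged:
On the way, in this order (a step that is already met when the one before it is completed fails the run):
1. the carrier is held and lifted off the first stand's hooks (contact force between the fingers and carrier above 0.5 N and contact force between carrier and stand_from below 0.05 N and z of handle in the frame of from_mark above 0.006 m), for 0.2 s.
2. the crossbar is in the other stand's seats and the hooks bear on it while it is still held (contact force between the fingers and carrier above 0.5 N and contact force between carrier and stand_to above 1 N and z of handle in the frame of to_mark below 0.0005 m and x of handle in the frame of to_mark between -0.054 and -0.006 m), for 0.2 s.
At the end, for the whole second after the job is handed in: The carrier hangs released, still (under 0.05 m/s) and level (within 0.09 rad) in both seats of the second stand: crossbar axis 9 mm below to 0.5 mm above the mark, 6 to 54 mm before it, within 14 mm of its middle line, weight on the hooks, the cup upright on the tray (z of handle in the frame of to_mark between -0.009 and 0.0005 m and x of handle in the frame of to_mark between -0.054 and -0.006 m and y of handle in the frame of to_mark between -0.014 and 0.014 m and contact force between carrier and stand_to above 1 N and angle between carrier's own z axis and vertical below 0.09 rad and angle between cup's own z axis and vertical below 0.12 rad and linear speed of carrier below 0.05 m/s and horizontal distance between cup_centre and handle below 0.02 m and z of cup_centre in the frame of carrier below -0.068 m); the robot touches nothing.
It fails at once if the carrier is set down on the table or on something low that stands there (height (world z) of handle below 0.15 m).
It fails at once if the carrier is tipped by more than 0.25 rad or the cup by more than 0.35 rad (angle between carrier's own z axis and vertical above 0.25 rad or angle between cup's own z axis and vertical above 0.35 rad).
It fails at once if the carrier is forced against the second stand with more than 30 N, or against the first with more than 45 N (contact force between carrier and stand_to above 30 N or contact force between carrier and stand_from above 45 N).
It fails at once if the carrier is dropped: it moves faster than 0.25 m/s while not held (contact force between the fingers and carrier below 0.05 N and linear speed of carrier above 0.25 m/s).
It fails at once if the picture frame, dish or jar is moved by more than 20 mm (distance of any of frame_centre, dish_centre, jar_centre from where it was at the start of the episode above 0.02 m).
It also fails if it takes over 72 s, if anything falls off the work surface, if the arm or the gripper's body presses on something with over 40 N, if the wrist force passes 120 N, or if a joint passes its speed limit or range.

## Working session

There is one attempt and no reset: what is moved stays moved. The work goes in short steps, Python scripts to look and compute and a tool call to move; the robot and the scene stay as the last step left them, time stands still between calls to the robot, and variables do not carry over. Pictures are saved under pics/ and viewed, at most 10 in all, crops included, and the job is handed in when it is done.

Besides the shell and the picture viewer there is one more tool, called after "Call:" as name(argument=value, ...), one argument or row to a line, values as JSON. servo_tool: Moves the arm, as the interface text tells. Its arguments: {"type":"object","properties":{"targets":{"type":"array"},"force":{"type":"number"}},"required":["targets"]}

```bash
mkdir -p pics; python3 - <<'E'
from station import monitor, viewer
import cv2,numpy as np,pickle
s=monitor.get_state();print({k:np.round(v,3) for k,v in s.items()})
for n in("side","top"):
    f=viewer.grab_frame(n);cv2.imwrite(f"pics/{n}0.png",f["color"]);pickle.dump(f,open(f"{n}0.pkl","wb"))
    print(n,f["fovy"],f["cx"],f["cy"],np.round(f["R"],3).tolist(),np.round(f["t"],3), -f["R"].T@f["t"])
E
```

```text
{'t': np.float64(0.0), 'q': array([-0.921,  0.359,  0.011, -0.   , -1.224, -0.288]), 'qd': array([ 0.   , -0.   ,  0.   , -0.001, -0.   , -0.   ]), 'joint_efforts': array([-1.0000e-03, -5.8272e+01,  2.9306e+01,  6.9970e+00,  7.0000e-03,
       -0.0000e+00]), 'eef_pos': array([ 0.239, -0.631,  0.248]), 'ee_rot': array([ 3.14, -0.  , -2.78]), 'force': array([-0.297,  0.073, -0.471]), 'moment': array([ 0.053,  0.009, -0.092]), 'gripper_force': np.float64(0.0), 'width': np.float64(0.087)}
side 56.54731806484533 315.1422558727505 236.17066453362045 [[-0.971, -0.238, -0.018], [-0.145, 0.649, -0.747], [0.19, -0.723, -0.664]] [0.575 0.072 1.14 ] [0.35229109 0.91449076 0.8213771 ]
top 50.15328650666978 322.90659951675093 236.4753335943458 [[0.028, -1.0, -0.001], [-0.993, -0.028, -0.118], [0.118, 0.004, -0.993]] [0.153 0.573 1.287] [0.41224938 0.1633348  1.34619256]
```

View pics/side0.png

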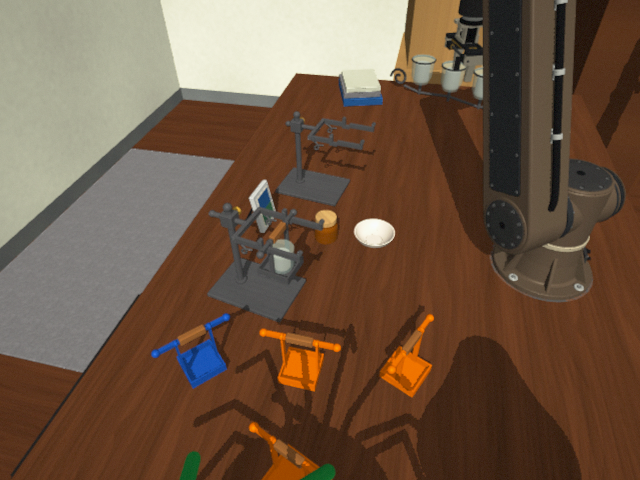

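View pics/top0.png

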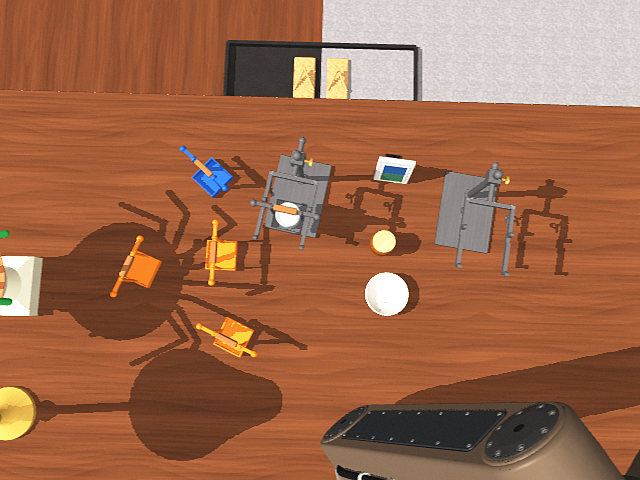

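Side: carrier hangs on the near stand (wood grip about (276,233), cup (284,257)), and the empty stand is at about (320,150). Top: grip about (287,210), empty fork arms about (440–510, 190–270), with frame (395,170), jar (383,242) and dish (387,294) between them.

```bash
python3 - <<'E'
import cv2,numpy as np
t=cv2.imread("pics/top0.png");s=cv2.imread("pics/side0.png")
def c(im,x,y,w,h):return cv2.resize(im[y:y+h,x:x+w],(400,300),interpolation=cv2.INTER_CUBIC)
# each crop 120x90 or 133x100
m=np.vstack([np.hstack([c(t,240,140,160,120)[:, :],c(t,420,155,160,120)]),np.hstack([c(s,200,195,160,120),c(s,260,100,160,120)])])
cv2.imwrite("pics/m1.png",m)
E
```

```text
(no output)
```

View pics/m1.png

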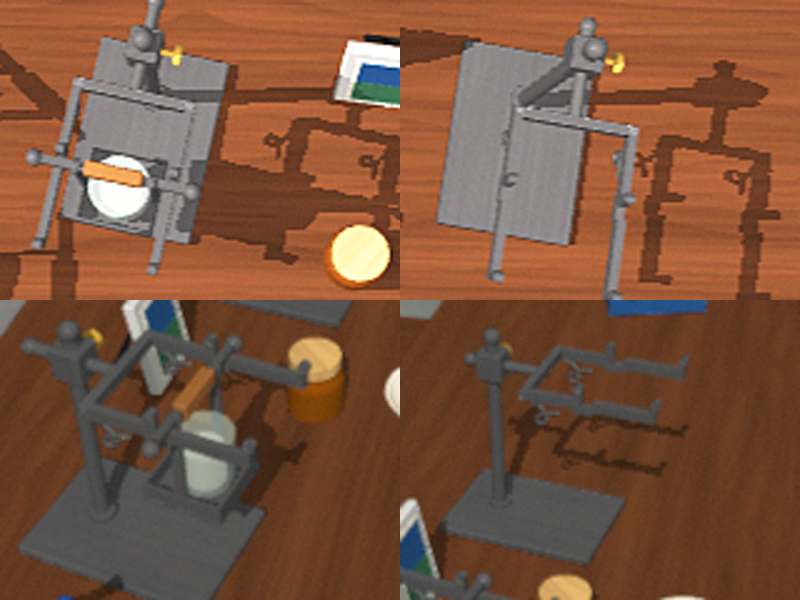

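The crops show both carrier balls, the grip, and the empty fork's tips, shoulders and corners in both views. I'll triangulate those pixels.

```bash
cat > h.py <<'E'
import numpy as np,pickle,cv2
def P(f):
    F=240/np.tan(np.radians(f["fovy"]/2));return np.array([[F,0,f["cx"]],[0,F,f["cy"]],[0,0,1]])@np.c_[f["R"],f["t"]]
def tri(ft,fs,a,b):
    X=cv2.triangulatePoints(P(ft),P(fs),np.array(a,float).T,np.array(b,float).T);return (X[:3]/X[3]).T
def plane(f,p,z):
    K=P(f);M=np.c_[K[:,:2],K[:,2]*z+K[:,3]];X=np.linalg.solve(M,[*p,1]);return X[:2]/X[2]
def proj(f,X):
    p=P(f)@[*X,1];return p[:2]/p[2]
E
python3 - <<'E'
from h import *
ft,fs=[pickle.load(open(n+"0.pkl","rb")) for n in("top","side")]
T=lambda x,y,ox,oy:(ox+x/2.5,oy+y/2.5)
t1=lambda x,y:T(x,y,240,140);t2=lambda x,y:T(x-400,y,420,155);s1=lambda x,y:T(x,y-300,200,195);s2=lambda x,y:T(x-400,y-300,260,100)
names="ballL ballR fromtipL fromtipR tipL tipR shL shR cornL cornR post2 post1".split()
a=[t1(33,157),t1(191,191),t1(38,243),t1(153,268),t2(496,276),t2(614,295),t2(509,180),t2(627,199),t2(520,113),t2(632,130),t2(588,25),t1(154,2)]
b=[s1(150,447),s1(232,342),s1(250,462),s1(302,370),s2(655,402),s2(685,360),s2(571,392),s2(610,347),s2(526,393),s2(561,352),s2(491,337),s2(491,337)]
X=tri(ft,fs,a,b)
for n,x,p in zip(names,X,b): print(n,np.round(x,4), np.round(proj(fs,x)-p,1))
m=(X[0]+X[1])/2;d=X[0]-X[1];print("handle",m,np.linalg.norm(d),np.arctan2(-d[0],d[1]))
print("grip top", [plane(ft,t1(*p),.22) for p in((83,168),(145,180))])
for i,n,z in((4,"tip",.23),(6,"sh",.232),(8,"corn",.215)):
    u,v=plane(ft,a[i],z),plane(ft,a[i+1],z);print(n,u,v,(u+v)/2,np.linalg.norm(u-v),np.arctan2(-(u-v)[0],(u-v)[1]))
print("ball plane",plane(ft,a[0],.212),plane(ft,a[1],.212))
for n,p in(("frame",(395,170)),("jar",(383,242)),("dish",(387,294))):print(n,plane(ft,p,.07))
E
```

```text
ballL [0.619 0.327 0.213] [0.3 0. ]
ballR [0.5923 0.1844 0.2124] [0.3 0. ]
fromtipL [0.5411 0.3198 0.2067] [-0.5 -0.1]
fromtipR [0.5217 0.2158 0.2189] [0.4 0.1]
tipL [ 0.4909 -0.1294  0.2249] [0.4 0. ]
tipR [ 0.4758 -0.2334  0.2221] [-0.3 -0. ]
shL [ 0.5801 -0.1423  0.2189] [2.  0.2]
shR [ 0.5621 -0.2457  0.2227] [0.3 0. ]
cornL [ 0.64   -0.1573  0.2033] [0.1 0. ]
cornR [ 0.6254 -0.2582  0.204 ] [-0.7 -0.1]
post2 [ 0.7044 -0.2084  0.241 ] [-3.9 -0.6]
post1 [0.6354 0.2036 0.4686] [-36.5 -11.3]
handle [0.605698   0.25569004 0.21271945] 0.14506984418924668 -0.18509925435131508
grip top [array([0.60861136, 0.28090728]), array([0.59932464, 0.22534039])]
tip [ 0.48970983 -0.12814233] [ 0.47604334 -0.23054811] [ 0.48287659 -0.17934522] 0.10331368157250045 -0.1326704121193177
sh [ 0.57412116 -0.13928104] [ 0.56019943 -0.24239023] [ 0.56716029 -0.19083564] 0.10404479565344643 -0.13420767354769148
corn [ 0.63745969 -0.1540113 ] [ 0.6247883  -0.25399723] [ 0.631124   -0.20400426] 0.10078567192523948 -0.12605976805825703
ball plane [0.61876903 0.32702208] [0.59183055 0.1842902 ]
frame [ 0.73926725 -0.0094975 ]
jar [0.55415699 0.01842018]
dish [0.4251267 0.0067106]
```

Call:
servo_tool(
  targets=[
    {"xyz": [0, 0, -3], "angular": [0, 0, 0], "claw": 8.7},
    {"xyz": [0, 0, -4], "angular": [0, 0, 0], "claw": 8.7},
    {"xyz": [0, 0, -3], "angular": [0, 0, 0], "claw": 8.7},
    {"xyz": [-1.5, 1.6, 0], "angular": [0, 0, 0], "claw": 8.7},
    {"xyz": [-3, 3.2, 0], "angular": [0, 0, 0], "claw": 8.7},
    {"xyz": [-3, 3.2, 0], "angular": [0, 0, 0], "claw": 8.7},
    {"xyz": [-3, 3.2, 0], "angular": [0, 0, 0], "claw": 8.7},
    {"xyz": [-3, 3.2, 0], "angular": [0, 0, 0], "claw": 8.7},
    {"xyz": [-3, 3.2, 0], "angular": [0, 0, 0], "claw": 8.7},
    {"xyz": [-3, 3.2, 0], "angular": [0, 0, 0], "claw": 8.7},
    {"xyz": [-3, 3.2, 0], "angular": [0, 0, 0], "claw": 8.7},
    {"xyz": [-3, 3.2, 0], "angular": [0, 0, 0], "claw": 8.7},
    {"xyz": [-3, 3.2, 0], "angular": [0, 0, 0], "claw": 8.7},
    {"xyz": [-3, 3.2, 0], "angular": [0, 0, 0], "claw": 8.7},
    {"xyz": [-3, 3.2, 0], "angular": [0, 0, 0], "claw": 8.7},
    {"xyz": [-3, 3.2, 0], "angular": [0, 0, 0], "claw": 8.7},
    {"xyz": [-3, 3.2, 0], "angular": [0, 0, 0], "claw": 8.7},
    {"xyz": [-3, 3.2, 0], "angular": [0, 0, 0], "claw": 8.7},
    {"xyz": [-3, 3.2, 0], "angular": [0, 0, 0], "claw": 8.7},
  ],
)

```text
t: 2.0
eef_pos: [0.4983, -0.0009, 0.3485]
ee_rot: [3.141, 0.0, -2.779]
force: [1.4, -0.6, 0.4]
width: 0.0874
gripper_force: 0.0
```

Call:
servo_tool(
  targets=[
    {"xyz": [-3, 3.2, 0], "angular": [0, 0, 0], "claw": 8.7},
    {"xyz": [-3, 3.2, 0], "angular": [0, 0, 0], "claw": 8.7},
    {"xyz": [-3, 3.2, 0], "angular": [0, 0, 0], "claw": 8.7},
    {"xyz": [-3, 3.2, 0], "angular": [0, 0, 0], "claw": 8.7},
    {"xyz": [-3, 3.2, 0], "angular": [0, 0, 0], "claw": 8.7},
    {"xyz": [-3, 3.2, 0], "angular": [0, 0, 0], "claw": 8.7},
    {"xyz": [0, 0, 0], "angular": [0, 0, -6], "claw": 8.7},
    {"xyz": [0, 0, 0], "angular": [0, 0, -7], "claw": 8.7},
    {"xyz": [0, 0, 0], "angular": [0, 0, -8], "claw": 8.7},
    {"xyz": [0, 0, 0], "angular": [0, 0, -8], "claw": 8.7},
    {"xyz": [0, 0, 0], "angular": [0, 0, -8], "claw": 8.7},
    {"xyz": [0, 0, 0], "angular": [0, 0, -8], "claw": 8.7},
    {"xyz": [0, 0, 0], "angular": [0, 0, -7.7], "claw": 8.7},
    {"xyz": [0, 0, 0], "angular": [0, 0, -6], "claw": 8.7},
    {"xyz": [0, 0, 0], "angular": [0, 0, 0], "claw": 8.7},
    {"xyz": [0, 0, 0], "angular": [0, 0, 0], "claw": 8.7},
    {"xyz": [0, 0, 0], "angular": [0, 0, 0], "claw": 8.7},
  ],
)

```text
t: 3.7
eef_pos: [0.5985, 0.2404, 0.3484]
ee_rot: [3.141, -0.0, -1.758]
force: [-0.3, -0.8, -1.2]
width: 0.0871
gripper_force: 0.0
```

```bash
cat >> h.py <<'E'
from scipy.spatial.transform import Rotation as Ro
def rel(s,goal,rpy=(np.pi,0,-1.755)):
    R=Ro.from_euler("xyz",s["ee_rot"]);print("t",round(s["t"],2),"tcp",np.round(s["eef_pos"],4),"rot",np.round(s["ee_rot"],4),"q",np.round(s["q"],2),"F",np.round(s["force"],2),"w",round(s["width"],4),"g",round(s["gripper_force"],1))
    print("tool cm",np.round(100*R.inv().apply(np.array(goal)-s["eef_pos"]),2),"deg",np.round((R.inv()*Ro.from_euler("xyz",rpy)).as_rotvec(True),2))
E
python3 - <<'E'
from h import *
from station import monitor
rel(monitor.get_state(),(.6057,.2557,.2177))
E
```

```text
t 3.7 tcp [0.5985 0.2404 0.3484] rot [ 3.1413e+00 -2.0000e-04 -1.7577e+00] q [ 0.68  0.27  0.1  -0.   -1.41 -0.87] F [-0.28 -0.83 -1.16] w 0.0871 g 0.0
tool cm [-1.64 -0.42 13.07] deg [ 0.02 -0.01 -0.16]
```

Call:
servo_tool(
  targets=[
    {"xyz": [-0.8, -0.2, 2], "angular": [0, 0, 0], "claw": 5},
    {"xyz": [-0.8, -0.2, 3], "angular": [0, 0, 0], "claw": 5},
    {"xyz": [0, 0, 3], "angular": [0, 0, 0], "claw": 5},
    {"xyz": [0, 0, 0], "angular": [0, 0, 0], "claw": 5},
    {"xyz": [0, 0, 0], "angular": [0, 0, 0], "claw": 5},
    {"xyz": [0, 0, 0], "angular": [0, 0, 0], "claw": 5},
  ],
)

```text
t: 4.3
eef_pos: [0.6063, 0.2557, 0.2708]
ee_rot: [-3.139, 0.002, -1.756]
force: [0.3, 0.2, 0.3]
width: 0.0509
gripper_force: 0.0
```

```bash
python3 - <<'E'
from h import *
from station import monitor,viewer
rel(monitor.get_state(),(.6057,.2557,.2177))
def c(im,x,y,w,h):return cv2.resize(im[y:y+h,x:x+w],(400,300),interpolation=cv2.INTER_CUBIC)
t=viewer.grab_frame("top")["color"];s=viewer.grab_frame("side")["color"]
cv2.imwrite("pics/m2.png",np.hstack([c(t,240,140,120,90),c(s,200,185,120,90)]))
E
```

```text
t 4.3 tcp [0.6063 0.2557 0.2708] rot [-3.1393e+00  1.6000e-03 -1.7557e+00] q [ 0.7   0.32  0.    0.   -1.25 -0.88] F [0.25 0.17 0.31] w 0.0509 g 0.0
tool cm [0.02 0.08 5.31] deg [-0.13  0.09 -0.04]
```

View pics/m2.png

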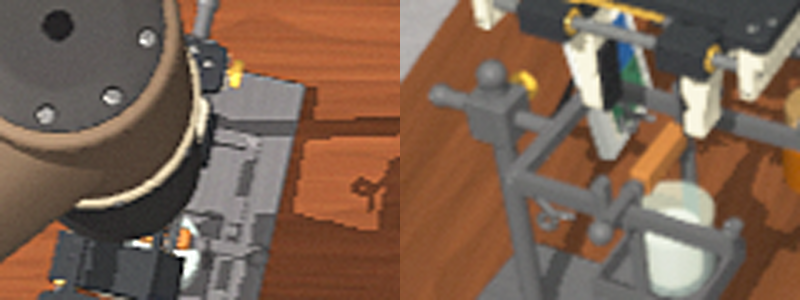

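Fingers straddle the grip (side crop: fingers at about (605,150) and (700,130) either side of the wood at (660,150)). Descend and close gently.

Call:
servo_tool(
  targets=[
    {"xyz": [0, 0.05, 2], "angular": [0, 0, 0], "claw": 5},
    {"xyz": [0, 0, 2], "angular": [0, 0, 0], "claw": 5},
    {"xyz": [0, 0, 1.3], "angular": [0, 0, 0], "claw": 5},
    {"xyz": [0, 0, 0], "angular": [0, 0, 0], "claw": 3.5},
    {"xyz": [0, 0, 0], "angular": [0, 0, 0], "claw": 2.5},
    {"xyz": [0, 0, 0], "angular": [0, 0, 0], "claw": 1.6},
    {"xyz": [0, 0, 0], "angular": [0, 0, 0], "claw": 1},
    {"xyz": [0, 0, 0], "angular": [0, 0, 0], "claw": 1},
    {"xyz": [0, 0, 0], "angular": [0, 0, 0], "claw": 1},
    {"xyz": [0, 0, 0], "angular": [0, 0, 0], "claw": 1},
  ],
  force=10,
)

```text
t: 5.4
eef_pos: [0.6055, 0.2557, 0.2163]
ee_rot: [-3.14, 0.001, -1.755]
force: [0.9, -0.1, 3.8]
width: 0.0143
gripper_force: 10.0
```

```bash
python3 - <<'E'
from h import *
from station import monitor
rel(monitor.get_state(),(.6057,.2557,.2177))
E
```

```text
t 5.4 tcp [0.6055 0.2557 0.2163] rot [-3.1404e+00  8.0000e-04 -1.7553e+00] q [ 0.7   0.35 -0.08  0.   -1.14 -0.88] F [ 0.94 -0.11  3.79] w 0.0143 g 10.0
tool cm [-0.   -0.02 -0.14] deg [-0.07  0.04 -0.02]
```

Call:
servo_tool(
  targets=[
    {"xyz": [0, 0, 0], "angular": [0, 0, 0], "claw": 1},
    {"xyz": [0, 0, 0], "angular": [0, 0, 0], "claw": 1},
    {"xyz": [0, 0, -0.2], "angular": [0, 0, 0], "claw": 1},
    {"xyz": [0, 0, -0.3], "angular": [0, 0, 0], "claw": 1},
    {"xyz": [0, 0, -0.4], "angular": [0, 0, 0], "claw": 1},
    {"xyz": [0, 0, -0.6], "angular": [0, 0, 0], "claw": 1},
    {"xyz": [0, 0, -0.8], "angular": [0, 0, 0], "claw": 1},
    {"xyz": [0, 0, -0.8], "angular": [0, 0, 0], "claw": 1},
    {"xyz": [0, 0, -0.8], "angular": [0, 0, 0], "claw": 1},
    {"xyz": [0, 0, -0.6], "angular": [0, 0, 0], "claw": 1},
    {"xyz": [0, 0, -0.3], "angular": [0, 0, 0], "claw": 1},
    {"xyz": [0, 0, 0], "angular": [0, 0, 0], "claw": 1},
    {"xyz": [0, 0, 0], "angular": [0, 0, 0], "claw": 1},
    {"xyz": [0, 0, 0], "angular": [0, 0, 0], "claw": 1},
  ],
  force=30,
)

```text
t: 6.8
eef_pos: [0.6048, 0.2554, 0.263]
ee_rot: [3.141, -0.001, -1.755]
force: [-0.0, -0.4, -6.0]
width: 0.0136
gripper_force: 30.0
```

```bash
python3 - <<'E'
from h import *
from station import monitor,viewer
rel(monitor.get_state(),(.467,.281,.265))
def c(im,x,y,w,h):return cv2.resize(im[y:y+h,x:x+w],(400,300),interpolation=cv2.INTER_CUBIC)
t=viewer.grab_frame("top")["color"];s=viewer.grab_frame("side")["color"]
cv2.imwrite("pics/m3.png",np.hstack([c(t,240,140,120,90),c(s,200,185,120,90)]))
E
```

```text
t 6.8 tcp [0.6048 0.2554 0.263 ] rot [ 3.1409e+00 -6.0000e-04 -1.7553e+00] q [ 0.7   0.32 -0.01 -0.   -1.24 -0.88] F [-0.04 -0.38 -6.  ] w 0.0136 g 30.0
tool cm [ 0.02 14.01 -0.19] deg [ 0.04 -0.03 -0.02]
```

View pics/m3.png

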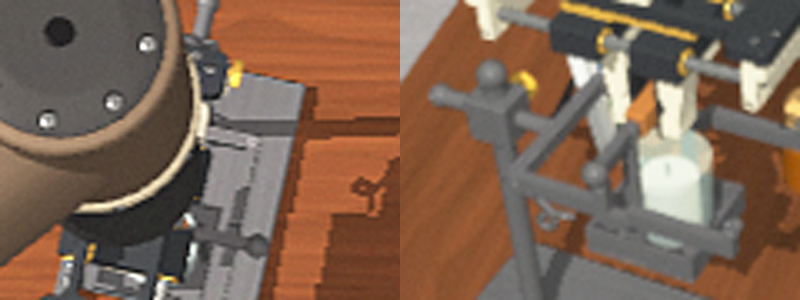

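The carrier is off the hooks, level, with the cup standing in it (side crop: tray about (650,245), cup (675,190)). Now out of the fork and across.

Call:
servo_tool(
  targets=[
    {"xyz": [0, 0.5, 0], "angular": [0, 0, 0], "claw": 1},
    {"xyz": [0, 1, 0], "angular": [0, 0, 0], "claw": 1},
    {"xyz": [0, 1.5, 0], "angular": [0, 0, 0], "claw": 1},
    {"xyz": [0, 2, 0], "angular": [0, 0, 0], "claw": 1},
    {"xyz": [0, 2, 0], "angular": [0, 0, 0], "claw": 1},
    {"xyz": [0, 2, 0], "angular": [0, 0, 0], "claw": 1},
    {"xyz": [0, 2, 0], "angular": [0, 0, 0], "claw": 1},
    {"xyz": [0, 1.5, 0], "angular": [0, 0, 0], "claw": 1},
    {"xyz": [0, 1, 0], "angular": [0, 0, 0], "claw": 1},
    {"xyz": [0, 0.5, 0], "angular": [0, 0, 0], "claw": 1},
    {"xyz": [0, 0, 0], "angular": [0, 0, 0], "claw": 1},
    {"xyz": [0.5, 0, 0], "angular": [0, 0, 0], "claw": 1},
    {"xyz": [1, 0, 0], "angular": [0, 0, 0], "claw": 1},
    {"xyz": [1.5, 0, 0], "angular": [0, 0, 0], "claw": 1},
    {"xyz": [2, -0.2, 0], "angular": [0, 0, 0], "claw": 1},
    {"xyz": [2, -0.2, 0], "angular": [0, 0, 0], "claw": 1},
    {"xyz": [2, -0.2, 0], "angular": [0, 0, 0], "claw": 1},
    {"xyz": [2, -0.2, 0], "angular": [0, 0, 0], "claw": 1},
    {"xyz": [2, -0.2, 0], "angular": [0, 0, 0], "claw": 1},
    {"xyz": [2, -0.2, 0], "angular": [0, 0, 0], "claw": 1},
  ],
)

```text
t: 8.9
eef_pos: [0.4514, 0.1296, 0.2638]
ee_rot: [-3.141, 0.0, -1.756]
force: [-0.6, -0.3, -5.1]
width: 0.0139
gripper_force: 30.0
```

Call:
servo_tool(
  targets=[
    {"xyz": [2, -0.2, 0], "angular": [0, 0, 0], "claw": 1},
    {"xyz": [2, -0.2, 0], "angular": [0, 0, 0], "claw": 1},
    {"xyz": [2, -0.2, 0], "angular": [0, 0, 0], "claw": 1},
    {"xyz": [2, -0.2, 0], "angular": [0, 0, 0], "claw": 1},
    {"xyz": [2, -0.2, 0], "angular": [0, 0, 0], "claw": 1},
    {"xyz": [2, -0.2, 0], "angular": [0, 0, 0], "claw": 1},
    {"xyz": [2, -0.2, 0], "angular": [0, 0, -0.4], "claw": 1},
    {"xyz": [2, -0.2, 0], "angular": [0, 0, -0.6], "claw": 1},
    {"xyz": [2, -0.2, 0], "angular": [0, 0, -0.6], "claw": 1},
    {"xyz": [2, -0.2, 0], "angular": [0, 0, -0.4], "claw": 1},
    {"xyz": [2, -0.2, 0], "angular": [0, 0, -0.3], "claw": 1},
    {"xyz": [2, 0, 0], "angular": [0, 0, 0], "claw": 1},
    {"xyz": [2, 0, 0], "angular": [0, 0, 0], "claw": 1},
    {"xyz": [1.5, 0, 0], "angular": [0, 0, 0], "claw": 1},
    {"xyz": [1, 0, 0], "angular": [0, 0, 0], "claw": 1},
    {"xyz": [0.5, 0, 0], "angular": [0, 0, 0], "claw": 1},
    {"xyz": [0, 0, 0], "angular": [0, 0, 0], "claw": 1},
    {"xyz": [0, 0, 0], "angular": [0, 0, 0], "claw": 1},
  ],
)

```text
t: 10.7
eef_pos: [0.4246, -0.158, 0.2636]
ee_rot: [-3.141, 0.0, -1.715]
force: [0.4, 0.4, -6.3]
width: 0.0138
gripper_force: 30.0
```

```bash
python3 - <<'E'
from h import *
from station import monitor,viewer
rel(monitor.get_state(),(.4205,-.1713,.263),(np.pi,0,-1.716))
def c(im,x,y,w,h):return cv2.resize(im[y:y+h,x:x+w],(400,300),interpolation=cv2.INTER_CUBIC)
ft=viewer.grab_frame("top");fs=viewer.grab_frame("side");t,s=ft["color"],fs["color"]
pickle.dump((ft,fs),open("f4.pkl","wb"))
cv2.imwrite("pics/m4.png",np.hstack([c(t,400,180,160,120),c(s,280,90,160,120)]))
E
```

```text
t 10.7 tcp [ 0.4246 -0.158   0.2636] rot [-3.1415e+00  2.0000e-04 -1.7153e+00] q [ 0.08 -0.03 -0.43 -0.   -1.17 -0.23] F [ 0.44  0.39 -6.26] w 0.0138 g 30.0
tool cm [1.38 0.21 0.06] deg [-0.01  0.01  0.04]
```

View pics/m4.png

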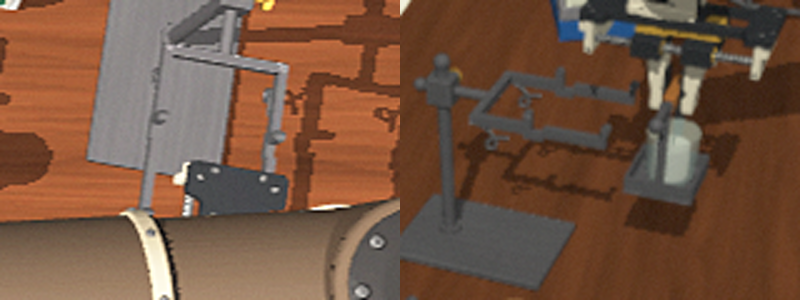

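The carrier is level and the cup upright in front of the empty fork (side crop: tip at about (608,130), carrier bar (660,110)). Correct sideways by 14 mm, then move in above the lands.

Call:
servo_tool(
  targets=[
    {"xyz": [0.4, 0.1, 0], "angular": [0, 0, 0], "claw": 1},
    {"xyz": [0.6, 0.1, 0], "angular": [0, 0, 0], "claw": 1},
    {"xyz": [0.4, 0, 0], "angular": [0, 0, 0], "claw": 1},
    {"xyz": [0, -0.5, 0], "angular": [0, 0, 0], "claw": 1},
    {"xyz": [0, -1, 0], "angular": [0, 0, 0], "claw": 1},
    {"xyz": [0, -1.5, 0], "angular": [0, 0, 0], "claw": 1},
    {"xyz": [0, -1.5, 0], "angular": [0, 0, 0], "claw": 1},
    {"xyz": [0, -1.5, 0], "angular": [0, 0, 0], "claw": 1},
    {"xyz": [0, -1.5, 0], "angular": [0, 0, 0], "claw": 1},
    {"xyz": [0, -1.5, 0], "angular": [0, 0, 0], "claw": 1},
    {"xyz": [0, -1, 0], "angular": [0, 0, 0], "claw": 1},
    {"xyz": [0, -0.5, 0], "angular": [0, 0, 0], "claw": 1},
    {"xyz": [0, 0, 0], "angular": [0, 0, 0], "claw": 1},
    {"xyz": [0, 0, 0], "angular": [0, 0, 0], "claw": 1},
  ],
)

```text
t: 12.2
eef_pos: [0.524, -0.1868, 0.2635]
ee_rot: [3.141, 0.0, -1.715]
force: [0.1, -0.7, -5.0]
width: 0.0141
gripper_force: 30.0
```

```bash
python3 - <<'E'
from h import *
from station import monitor,viewer
rel(monitor.get_state(),(.5247,-.1864,.220),(np.pi,0,-1.716))
def c(im,x,y,w,h):return cv2.resize(im[y:y+h,x:x+w],(400,300),interpolation=cv2.INTER_CUBIC)
ft=viewer.grab_frame("top");fs=viewer.grab_frame("side");t,s=ft["color"],fs["color"]
cv2.imwrite("pics/m5.png",np.hstack([c(t,420,170,120,90),c(s,300,90,100,75)]))
E
```

```text
t 12.2 tcp [ 0.524  -0.1868  0.2635] rot [ 3.1411e+00  1.0000e-04 -1.7153e+00] q [ 0.01  0.15 -0.23 -0.   -1.19 -0.15] F [ 0.11 -0.7  -5.03] w 0.0141 g 30.0
tool cm [-0.04 -0.06  4.35] deg [0.03 0.01 0.04]
```

View pics/m5.png

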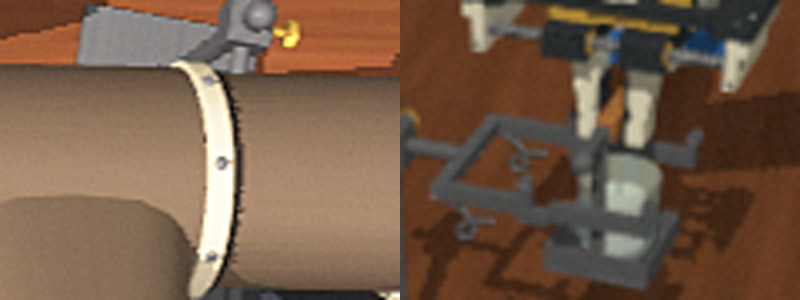

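Bar and ball sit above the arms, inside the tips (side crop: ball at about (588,155), tip (692,145)). Lower close, then feel for the lands.

Call:
servo_tool(
  targets=[
    {"xyz": [0, 0, 0.4], "angular": [0, 0, 0], "claw": 1},
    {"xyz": [0, 0, 0.6], "angular": [0, 0, 0], "claw": 1},
    {"xyz": [0, 0, 0.7], "angular": [0, 0, 0], "claw": 1},
    {"xyz": [0, 0, 0.6], "angular": [0, 0, 0], "claw": 1},
    {"xyz": [0, 0, 0.4], "angular": [0, 0, 0], "claw": 1},
    {"xyz": [0, 0, 0.3], "angular": [0, 0, 0], "claw": 1},
    {"xyz": [0, 0, 0.1], "angular": [0, 0, 0], "claw": 1},
    {"xyz": [0, 0, 0.1], "angular": [0, 0, 0], "claw": 1},
    {"xyz": [0, 0, 0], "angular": [0, 0, 0], "claw": 1},
    {"xyz": [0, 0, 0], "angular": [0, 0, 0], "claw": 1},
    {"xyz": [0, 0, 0], "angular": [0, 0, 0], "claw": 1},
  ],
)

```text
t: 13.4
eef_pos: [0.5246, -0.1868, 0.2318]
ee_rot: [-3.141, 0.0, -1.715]
force: [-0.0, -0.7, -5.8]
width: 0.0138
gripper_force: 30.0
```

Call:
servo_tool(
  targets=[
    {"xyz": [0, 0, 0.1], "angular": [0, 0, 0], "claw": 1},
    {"xyz": [0, 0, 0.1], "angular": [0, 0, 0], "claw": 1},
    {"xyz": [0, 0, 0.1], "angular": [0, 0, 0], "claw": 1},
    {"xyz": [0, 0, 0], "angular": [0, 0, 0], "claw": 1},
    {"xyz": [0, 0, 0], "angular": [0, 0, 0], "claw": 1},
  ],
)

```text
t: 13.9
eef_pos: [0.5245, -0.1868, 0.2285]
ee_rot: [3.141, -0.0, -1.715]
force: [0.3, 0.0, -5.2]
width: 0.0137
gripper_force: 30.0
```

Call:
servo_tool(
  targets=[
    {"xyz": [0, 0, 0.1], "angular": [0, 0, 0], "claw": 1},
    {"xyz": [0, 0, 0.1], "angular": [0, 0, 0], "claw": 1},
    {"xyz": [0, 0, 0], "angular": [0, 0, 0], "claw": 1},
    {"xyz": [0, 0, 0], "angular": [0, 0, 0], "claw": 1},
  ],
)

```text
t: 14.3
eef_pos: [0.5245, -0.1868, 0.2265]
ee_rot: [3.141, -0.0, -1.715]
force: [0.3, 0.3, -5.6]
width: 0.0137
gripper_force: 30.0
```

Call:
servo_tool(
  targets=[
    {"xyz": [0, 0, 0.1], "angular": [0, 0, 0], "claw": 1},
    {"xyz": [0, 0, 0], "angular": [0, 0, 0], "claw": 1},
    {"xyz": [0, 0, 0], "angular": [0, 0, 0], "claw": 1},
  ],
)

```text
t: 14.6
eef_pos: [0.5245, -0.1868, 0.2255]
ee_rot: [3.142, 0.0, -1.715]
force: [0.2, 0.8, -5.5]
width: 0.0138
gripper_force: 30.0
```

Call:
servo_tool(
  targets=[
    {"xyz": [0, 0, 0.1], "angular": [0, 0, 0], "claw": 1},
    {"xyz": [0, 0, 0], "angular": [0, 0, 0], "claw": 1},
    {"xyz": [0, 0, 0], "angular": [0, 0, 0], "claw": 1},
  ],
)

```text
t: 14.9
eef_pos: [0.5245, -0.1868, 0.2245]
ee_rot: [3.142, 0.0, -1.715]
force: [-0.9, 0.5, -5.5]
width: 0.0136
gripper_force: 30.0
```

Call:
servo_tool(
  targets=[
    {"xyz": [0, 0, 0.1], "angular": [0, 0, 0], "claw": 1},
    {"xyz": [0, 0, 0], "angular": [0, 0, 0], "claw": 1},
    {"xyz": [0, 0, 0], "angular": [0, 0, 0], "claw": 1},
  ],
)

```text
t: 15.2
eef_pos: [0.5245, -0.1868, 0.2235]
ee_rot: [3.141, -0.0, -1.715]
force: [-0.4, 0.9, -5.3]
width: 0.014
gripper_force: 30.0
```

Call:
servo_tool(
  targets=[
    {"xyz": [0, 0, 0.05], "angular": [0, 0, 0], "claw": 1},
    {"xyz": [0, 0, 0], "angular": [0, 0, 0], "claw": 1},
    {"xyz": [0, 0, 0], "angular": [0, 0, 0], "claw": 1},
  ],
)

```text
t: 15.5
eef_pos: [0.5245, -0.1868, 0.223]
ee_rot: [3.142, 0.0, -1.715]
force: [0.4, 0.3, -5.2]
width: 0.0142
gripper_force: 30.0
```

Call:
servo_tool(
  targets=[
    {"xyz": [0, 0, 0.05], "angular": [0, 0, 0], "claw": 1},
    {"xyz": [0, 0, 0], "angular": [0, 0, 0], "claw": 1},
    {"xyz": [0, 0, 0], "angular": [0, 0, 0], "claw": 1},
  ],
)

```text
t: 15.8
eef_pos: [0.5245, -0.1868, 0.2225]
ee_rot: [3.142, -0.0, -1.715]
force: [0.3, -0.0, -6.2]
width: 0.0139
gripper_force: 30.0
```

Call:
servo_tool(
  targets=[
    {"xyz": [0, 0, 0.05], "angular": [0, 0, 0], "claw": 1},
    {"xyz": [0, 0, 0], "angular": [0, 0, 0], "claw": 1},
    {"xyz": [0, 0, 0], "angular": [0, 0, 0], "claw": 1},
  ],
)

```text
t: 16.1
eef_pos: [0.5245, -0.1868, 0.222]
ee_rot: [3.142, -0.0, -1.715]
force: [-0.4, 0.3, -5.7]
width: 0.0138
gripper_force: 30.0
```

Call:
servo_tool(
  targets=[
    {"xyz": [0, 0, 0.05], "angular": [0, 0, 0], "claw": 1},
    {"xyz": [0, 0, 0], "angular": [0, 0, 0], "claw": 1},
    {"xyz": [0, 0, 0], "angular": [0, 0, 0], "claw": 1},
  ],
)

```text
t: 16.4
eef_pos: [0.5246, -0.1868, 0.2217]
ee_rot: [-3.141, -0.0, -1.715]
force: [-1.1, 0.6, -3.2]
width: 0.0136
gripper_force: 30.0
```

Call:
servo_tool(
  targets=[
    {"xyz": [0, 0, 0.05], "angular": [0, 0, 0], "claw": 1},
    {"xyz": [0, 0, 0], "angular": [0, 0, 0], "claw": 1},
    {"xyz": [0, 0, 0], "angular": [0, 0, 0], "claw": 1},
  ],
)

```text
t: 16.7
eef_pos: [0.5246, -0.1868, 0.2217]
ee_rot: [-3.141, -0.0, -1.715]
force: [-2.8, 1.6, 2.2]
width: 0.014
gripper_force: 30.0
```

Contact with the lands at TCP z about 0.2217 (roughly 8 N). Ease off slightly and slide along.

Call:
servo_tool(
  targets=[
    {"xyz": [0, 0, -0.04], "angular": [0, 0, 0], "claw": 1},
    {"xyz": [0, -0.1, 0], "angular": [0, 0, 0], "claw": 1},
    {"xyz": [0, -0.2, 0], "angular": [0, 0, 0], "claw": 1},
    {"xyz": [0, -0.2, 0], "angular": [0, 0, 0], "claw": 1},
    {"xyz": [0, -0.2, 0], "angular": [0, 0, 0], "claw": 1},
    {"xyz": [0, -0.2, 0], "angular": [0, 0, 0], "claw": 1},
    {"xyz": [0, -0.1, 0], "angular": [0, 0, 0], "claw": 1},
    {"xyz": [0, 0, 0], "angular": [0, 0, 0], "claw": 1},
  ],
)

```text
t: 17.5
eef_pos: [0.5341, -0.1885, 0.2216]
ee_rot: [3.141, -0.0, -1.715]
force: [-6.0, 0.3, 4.0]
width: 0.0138
gripper_force: 30.0
```

Call:
servo_tool(
  targets=[
    {"xyz": [0, -0.2, 0], "angular": [0, 0, 0], "claw": 1},
    {"xyz": [0, -0.2, 0], "angular": [0, 0, 0], "claw": 1},
    {"xyz": [0, -0.2, 0], "angular": [0, 0, 0], "claw": 1},
    {"xyz": [0, -0.2, 0], "angular": [0, 0, 0], "claw": 1},
    {"xyz": [0, -0.2, 0], "angular": [0, 0, 0], "claw": 1},
    {"xyz": [0, 0, 0], "angular": [0, 0, 0], "claw": 1},
  ],
)

```text
t: 18.1
eef_pos: [0.5442, -0.1899, 0.2216]
ee_rot: [3.141, -0.0, -1.715]
force: [-4.4, -0.5, 3.2]
width: 0.0139
gripper_force: 30.0
```

Call:
servo_tool(
  targets=[
    {"xyz": [0, -0.1, -0.02], "angular": [0, 0, 0], "claw": 1},
    {"xyz": [0, -0.1, 0], "angular": [0, 0, 0], "claw": 1},
    {"xyz": [0, -0.1, 0], "angular": [0, 0, 0], "claw": 1},
    {"xyz": [0, -0.1, 0], "angular": [0, 0, 0], "claw": 1},
    {"xyz": [0, 0, 0], "angular": [0, 0, 0], "claw": 1},
  ],
)

```text
t: 18.6
eef_pos: [0.5484, -0.1903, 0.2217]
ee_rot: [-3.141, -0.0, -1.715]
force: [-4.1, -0.1, 2.9]
width: 0.0137
gripper_force: 30.0
```

Call:
servo_tool(
  targets=[
    {"xyz": [0, -0.1, 0], "angular": [0, 0, 0], "claw": 1},
    {"xyz": [0, -0.1, 0], "angular": [0, 0, 0], "claw": 1},
    {"xyz": [0, 0, 0], "angular": [0, 0, 0], "claw": 1},
  ],
)

```text
t: 18.9
eef_pos: [0.5504, -0.1905, 0.2216]
ee_rot: [-3.141, -0.0, -1.715]
force: [-4.0, 0.2, 2.7]
width: 0.0135
gripper_force: 30.0
```

Call:
servo_tool(
  targets=[
    {"xyz": [0, -0.1, 0], "angular": [0, 0, 0], "claw": 1},
    {"xyz": [0, -0.1, 0], "angular": [0, 0, 0], "claw": 1},
    {"xyz": [0, 0, 0], "angular": [0, 0, 0], "claw": 1},
  ],
)

```text
t: 19.2
eef_pos: [0.5524, -0.1908, 0.2216]
ee_rot: [-3.141, 0.0, -1.715]
force: [-4.2, 0.0, 2.2]
width: 0.0139
gripper_force: 30.0
```

Call:
servo_tool(
  targets=[
    {"xyz": [0, -0.1, 0], "angular": [0, 0, 0], "claw": 1},
    {"xyz": [0, -0.1, 0], "angular": [0, 0, 0], "claw": 1},
    {"xyz": [0, 0, 0], "angular": [0, 0, 0], "claw": 1},
  ],
)

```text
t: 19.5
eef_pos: [0.5544, -0.1911, 0.2216]
ee_rot: [-3.141, 0.0, -1.715]
force: [-3.3, 0.2, 2.8]
width: 0.014
gripper_force: 30.0
```

Call:
servo_tool(
  targets=[
    {"xyz": [0, -0.1, 0], "angular": [0, 0, 0], "claw": 1},
    {"xyz": [0, -0.1, 0], "angular": [0, 0, 0], "claw": 1},
    {"xyz": [0, 0, 0], "angular": [0, 0, 0], "claw": 1},
  ],
)

```text
t: 19.8
eef_pos: [0.5567, -0.1913, 0.2213]
ee_rot: [-3.141, 0.0, -1.715]
force: [-0.8, -0.3, -2.7]
width: 0.0137
gripper_force: 30.0
```

Call:
servo_tool(
  targets=[
    {"xyz": [0, -0.1, 0], "angular": [0, 0, 0], "claw": 1},
    {"xyz": [0, 0, 0], "angular": [0, 0, 0], "claw": 1},
  ],
)

```text
t: 20.0
eef_pos: [0.5574, -0.1913, 0.221]
ee_rot: [3.141, 0.0, -1.715]
force: [-1.2, 0.4, -5.2]
width: 0.0141
gripper_force: 30.0
```

Fz fell back to the hanging weight, so the bar is over the notches. Advance 1.5 mm, then lower in small steps.

Call:
servo_tool(
  targets=[
    {"xyz": [0, -0.1, 0], "angular": [0, 0, 0], "claw": 1},
    {"xyz": [0, -0.05, 0], "angular": [0, 0, 0], "claw": 1},
    {"xyz": [0, 0, 0], "angular": [0, 0, 0], "claw": 1},
  ],
)

```text
t: 20.3
eef_pos: [0.5588, -0.1917, 0.2215]
ee_rot: [3.142, 0.0, -1.715]
force: [0.0, -0.6, -5.6]
width: 0.0137
gripper_force: 30.0
```

Call:
servo_tool(
  targets=[
    {"xyz": [0, 0, 0.05], "angular": [0, 0, 0], "claw": 1},
    {"xyz": [0, 0, 0.05], "angular": [0, 0, 0], "claw": 1},
    {"xyz": [0, 0, 0.05], "angular": [0, 0, 0], "claw": 1},
    {"xyz": [0, 0, 0], "angular": [0, 0, 0], "claw": 1},
  ],
)

```text
t: 20.7
eef_pos: [0.5586, -0.1917, 0.2201]
ee_rot: [3.141, 0.0, -1.715]
force: [-0.0, 0.2, -6.0]
width: 0.0136
gripper_force: 30.0
```

Free in both notches, so continue down to about 2 mm above the expected floor (TCP z about 0.2147).

Call:
servo_tool(
  targets=[
    {"xyz": [0, 0, 0.05], "angular": [0, 0, 0], "claw": 1},
    {"xyz": [0, 0, 0.05], "angular": [0, 0, 0], "claw": 1},
    {"xyz": [0, 0, 0.05], "angular": [0, 0, 0], "claw": 1},
    {"xyz": [0, 0, 0], "angular": [0, 0, 0], "claw": 1},
  ],
)

```text
t: 21.1
eef_pos: [0.5586, -0.1917, 0.2186]
ee_rot: [3.141, -0.0, -1.715]
force: [0.3, -0.4, -4.9]
width: 0.0136
gripper_force: 30.0
```

Call:
servo_tool(
  targets=[
    {"xyz": [0, 0, 0.05], "angular": [0, 0, 0], "claw": 1},
    {"xyz": [0, 0, 0.05], "angular": [0, 0, 0], "claw": 1},
    {"xyz": [0, 0, 0.05], "angular": [0, 0, 0], "claw": 1},
    {"xyz": [0, 0, 0], "angular": [0, 0, 0], "claw": 1},
  ],
)

```text
t: 21.5
eef_pos: [0.5586, -0.1917, 0.2171]
ee_rot: [3.142, 0.0, -1.715]
force: [-0.6, 0.1, -6.4]
width: 0.0137
gripper_force: 30.0
```

Call:
servo_tool(
  targets=[
    {"xyz": [0, 0, 0.05], "angular": [0, 0, 0], "claw": 1},
    {"xyz": [0, 0, 0.05], "angular": [0, 0, 0], "claw": 1},
    {"xyz": [0, 0, 0], "angular": [0, 0, 0], "claw": 1},
  ],
)

```text
t: 21.8
eef_pos: [0.5586, -0.1917, 0.2161]
ee_rot: [3.141, 0.0, -1.715]
force: [0.3, 0.5, -5.0]
width: 0.0137
gripper_force: 30.0
```

Call:
servo_tool(
  targets=[
    {"xyz": [0, 0, 0.05], "angular": [0, 0, 0], "claw": 1},
    {"xyz": [0, 0, 0.05], "angular": [0, 0, 0], "claw": 1},
    {"xyz": [0, 0, 0], "angular": [0, 0, 0], "claw": 1},
  ],
)

```text
t: 22.1
eef_pos: [0.5586, -0.1917, 0.2151]
ee_rot: [3.141, 0.0, -1.715]
force: [0.4, -0.6, -6.3]
width: 0.0138
gripper_force: 30.0
```

Call:
servo_tool(
  targets=[
    {"xyz": [0, 0, 0.05], "angular": [0, 0, 0], "claw": 1},
    {"xyz": [0, 0, 0], "angular": [0, 0, 0], "claw": 1},
    {"xyz": [0, 0, 0], "angular": [0, 0, 0], "claw": 1},
  ],
)

```text
t: 22.4
eef_pos: [0.5587, -0.1918, 0.2147]
ee_rot: [-3.141, -0.0, -1.715]
force: [0.0, 0.1, -4.9]
width: 0.0141
gripper_force: 30.0
```

Call:
servo_tool(
  targets=[
    {"xyz": [0, 0, 0.05], "angular": [0, 0, 0], "claw": 1},
    {"xyz": [0, 0, 0], "angular": [0, 0, 0], "claw": 1},
    {"xyz": [0, 0, 0], "angular": [0, 0, 0], "claw": 1},
  ],
)

```text
t: 22.7
eef_pos: [0.5587, -0.1918, 0.2147]
ee_rot: [-3.141, -0.0, -1.715]
force: [-2.7, 1.3, 1.3]
width: 0.014
gripper_force: 30.0
```

Call:
servo_tool(
  targets=[
    {"xyz": [0, 0, 0.03], "angular": [0, 0, 0], "claw": 1},
    {"xyz": [0, 0, 0], "angular": [0, 0, 0], "claw": 1},
    {"xyz": [0, 0, 0], "angular": [0, 0, 0], "claw": 1},
    {"xyz": [0, 0, 0], "angular": [0, 0, 0], "claw": 1},
  ],
)

```text
t: 23.1
eef_pos: [0.5588, -0.1918, 0.2146]
ee_rot: [-3.141, -0.0, -1.715]
force: [-3.2, 1.8, 5.6]
width: 0.0139
gripper_force: 30.0
```

The bar is on the seat floors, 7 mm below the lands, with the hooks carrying the load (about 7–11 N). Take a look before letting go.

```bash
python3 - <<'E'
from h import *
from station import viewer
fs=viewer.grab_frame("side")["color"]
cv2.imwrite("pics/m6.png",cv2.resize(fs[80:170,280:400],(800,600),interpolation=cv2.INTER_CUBIC))
E
```

```text
(no output)
```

View pics/m6.png

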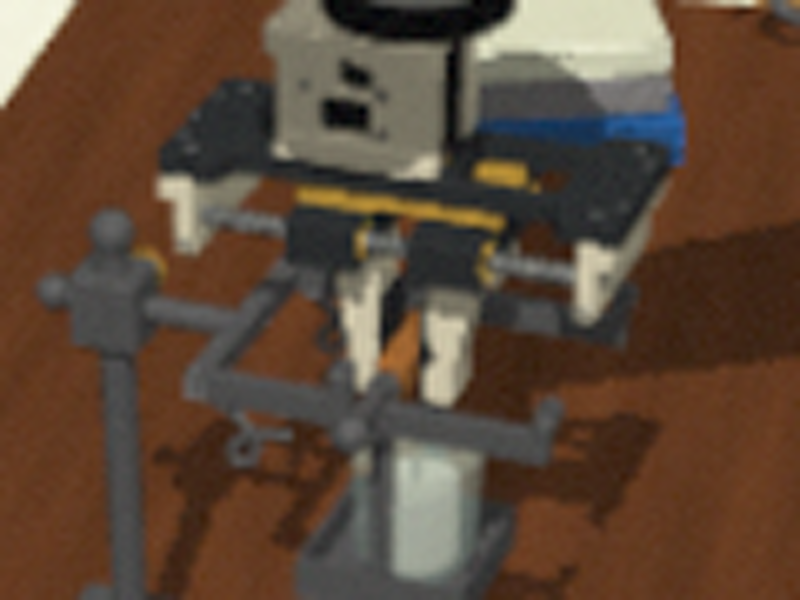

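The ball (350,430) sits at the near arm in front of the shoulder (340,380), with the bar down in the seat, the tray level and the cup upright (435,510). Ease the grip, open a little, and withdraw upward.

Call:
servo_tool(
  targets=[
    {"xyz": [0, 0, -0.03], "angular": [0, 0, 0], "claw": 1},
    {"xyz": [0, 0, 0], "angular": [0, 0, 0], "claw": 1},
    {"xyz": [0, 0, 0], "angular": [0, 0, 0], "claw": 1},
  ],
  force=8,
)

```text
t: 23.45
eef_pos: [0.5588, -0.1918, 0.2146]
ee_rot: [-3.141, -0.0, -1.715]
force: [-3.8, 2.0, 5.8]
width: 0.0141
gripper_force: 8.0
```

Call:
servo_tool(
  targets=[
    {"xyz": [0, 0, 0], "angular": [0, 0, 0], "claw": 1.6},
    {"xyz": [0, 0, 0], "angular": [0, 0, 0], "claw": 2},
    {"xyz": [0, 0, 0], "angular": [0, 0, 0], "claw": 2.5},
    {"xyz": [0, 0, 0], "angular": [0, 0, 0], "claw": 3.2},
    {"xyz": [0, 0, 0], "angular": [0, 0, 0], "claw": 4},
    {"xyz": [0, 0, 0], "angular": [0, 0, 0], "claw": 4},
    {"xyz": [0, 0, 0], "angular": [0, 0, 0], "claw": 4},
  ],
)

```text
t: 24.15
eef_pos: [0.5587, -0.1917, 0.2141]
ee_rot: [3.142, 0.0, -1.715]
force: [-0.5, 0.1, 0.0]
width: 0.0396
gripper_force: 0.0
```

Call:
servo_tool(
  targets=[
    {"xyz": [0, 0, -0.3], "angular": [0, 0, 0], "claw": 4},
    {"xyz": [0, 0, -0.6], "angular": [0, 0, 0], "claw": 4},
    {"xyz": [0, 0, -1], "angular": [0, 0, 0], "claw": 4},
    {"xyz": [0, 0, -1.5], "angular": [0, 0, 0], "claw": 4},
    {"xyz": [0, 0, -2], "angular": [0, 0, 0], "claw": 4},
    {"xyz": [0, 0, -2], "angular": [0, 0, 0], "claw": 4},
    {"xyz": [0, 0, -2], "angular": [0, 0, 0], "claw": 4},
    {"xyz": [0, 0, -2], "angular": [0, 0, 0], "claw": 4},
    {"xyz": [0, 0, 0], "angular": [0, 0, 0], "claw": 4},
    {"xyz": [0, 0, 0], "angular": [0, 0, 0], "claw": 4},
    {"xyz": [0, 0, 0], "angular": [0, 0, 0], "claw": 4},
    {"xyz": [0, 0, 0], "angular": [0, 0, 0], "claw": 4},
  ],
)

```text
t: 25.35
eef_pos: [0.5583, -0.1917, 0.3275]
ee_rot: [3.14, -0.0, -1.715]
force: [0.0, 0.6, 0.2]
width: 0.0401
gripper_force: 0.0
```

```bash
python3 - <<'E'
from h import *
from station import viewer
fs=viewer.grab_frame("side")["color"]
cv2.imwrite("pics/m7.png",cv2.resize(fs[80:200,270:430],(800,600),interpolation=cv2.INTER_CUBIC))
E
```

```text
(no output)
```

View pics/m7.png

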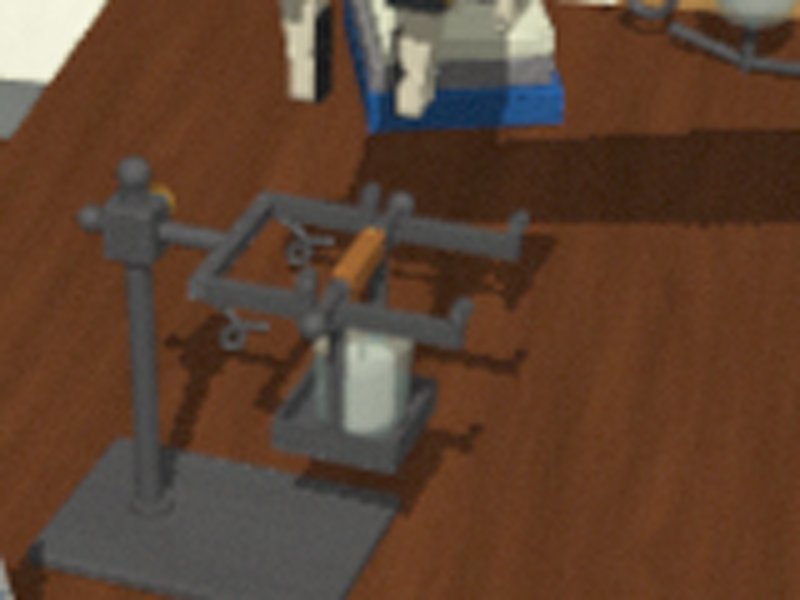

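The carrier hangs level in both seats (balls at about (315,322) and (402,205), just in front of the shoulders), the cup is upright (375,385), and the gripper is clear above. Hand in.

```bash
python3 -c "
from station import order
print(order.job_done())"
```

```text
the job is handed in; nothing more can be done
None
```

The carrier now hangs level and released in both seats of the second stand, with the cup upright on its tray; I handed the job in about 25 s into the 72 s limit, and the hand-in returned no verdict.

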